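# Fit the idler wheel and hold the belt tensioner back

## Task

A new belt is about to be put on this open belt drive. First slip the loose grooved idler wheel over the thin pin on the tensioner arm so that it sits flat on the arm, and let go of it. Then take or push the arm by its black upright post, swing it back against its spring past the ratchet click all the way to its stop, and keep holding it there by the post: the program finishes while the fingers are still holding the arm back. Leave the other things on the bench where they are.

Things in the scene. Friction and masses are not known exactly. Their poses are not given: they have to be found in the camera images.
- drive: the belt drive: aluminium plate 190 (its x) x 290 (its y) x 14 mm, fixed, origin at the centre of its underside, z up; place and yaw (up to 0.3 rad) vary. In its frame (mm): grey block with two fixed pulleys 36 across at x 66, y 15 and 95, tops at 66; rubber stop at x 33, y -37, top 34; grey pawl housing beyond the arm's free end at x -10, y -107, top 38; nothing else above the arm
- pivot (a point): the arm's pivot, on its vertical axis, at the height of the arm's top (34 mm above the bench); a boss 20 mm across stands 12 mm above it. The arm is a steel bar 18 mm wide reaching 178 mm from here
- tensioner (a joint): angle of the sprung arm (rad) about the vertical through pivot: 0 = rest, towards the robot; grows as the arm is pushed back (counter-clockwise from above); 0.56 = stop. Its spring resists with 3 N at the post at rest, 7.5 N at the stop; the pawl adds about 5 N from 0.26 to 0.38. At 0.4 the pawl clicks in behind the arm's tooth; let go, the arm then rests at about 0.4, short of the stop
- post_mid (a point): middle of the upright black post on the arm by which it is pushed, 155 mm from the pivot: round, 16 mm across, from the arm's top (34 mm above the bench) to 81 mm; this point is 61 mm above the bench. The lowest 6 mm are a collar 22 mm across
- pin_foot (a point): foot of the steel idler pin, on the arm's top face 34 mm above the bench, 85 mm from the pivot and 70 mm from the post; the pin stands upright, 10 mm across, 34 mm high (top 68 mm above the bench, the last 5 mm tapered to 4 mm)
- pawl (a joint): how far the sprung pawl plunger is pushed out of the way, in m: 0 = home, about 0.010 as the arm's tooth passes; it works by itself and need not be touched
- idler_centre (a point): centre of the loose grey grooved idler wheel, half-way up: 40 mm across the flanges, 30 mm high, with an open bore 17 mm across; it stands flat on the bench, axis (its z) upright, about 80 g. Seated on the pin its centre is 15 mm above pin_foot. A tall fixed microscope (x over 0.42 m, y -0.08 to 0.08 m) stands between it and the drive
- small_bottle: bystander: small bottle 25 x 25 x 50 mm, origin at the centre of its underside
- petri: bystander: flat round dish with lid, 89 mm across, 16 mm high, origin at the centre of its underside
- glass_beaker: bystander: glass beaker 72 mm across, 90 mm high, origin at the centre of its underside
- dropper_bottle: bystander: dropper bottle 31 mm across, 78 mm high, origin at the centre of its underside
- carton: bystander: upright carton 42 x 42 x 96 mm, origin at the centre of its underside
Things that resemble listed ones, but are neither listed nor needed, are in the scene too. Leave any blue or yellow look-alike of the part that bears idler_centre alone.

How it is judged (in metres and radians):
On the way:
1. the idler wheel sits flat on the arm, on its pin, let go, before the arm is pushed back (horizontal distance between idler_centre and pin_foot below 0.006 m and z of idler_centre in the frame of pin_foot between 0.011 and 0.019 m and angle between idler_centre's own z axis and vertical below 0.1 rad and contact force between the fingers and idler below 0.1 N and value of joint tensioner below 0.2 rad), for 0.2 s.
At the end, for the whole second after the job is handed in: The fingers hold the tensioner arm back near its stop (over 0.50 rad) with more than 2 N on it, the pawl is home behind the tooth (within 3 mm), and the idler wheel sits on its pin (within 6 mm sideways, 4 mm in height, tilt under 0.1 rad), untouched by the fingers (value of joint tensioner above 0.5 rad and value of joint pawl below 0.003 m and contact force between the fingers and tensioner above 2 N and contact force between the fingers and idler below 0.1 N and horizontal distance between idler_centre and pin_foot below 0.006 m and z of idler_centre in the frame of pin_foot between 0.011 and 0.019 m and angle between idler_centre's own z axis and vertical below 0.1 rad); the arm keeps its last pose, push and grip.
It fails at once if a bystander is knocked or shifted by more than 25 mm (distance of any of small_bottle, petri, glass_beaker, dropper_bottle, carton from where it was at the start of the episode above 0.025 m).
It also fails if it takes over 51 s, if anything falls off the work surface, if the arm or the gripper's body presses on something with over 40 N, if the wrist force passes 120 N, or if a joint passes its speed limit or range.

## Robot

A 6-joint arm with a two-finger parallel gripper is mounted at the origin on a cart in front of the work surface, level with it; the furniture and walls round the work are solid. World frame = base frame: x ahead of the robot, y to its left, z up, the work surface at z = 0. Lengths are in mm, angles in rad, forces in N, time in s.
With the tool pointing down it reaches from about 400 to 925 mm from the base axis. Payload 12.5 kg.
Tool frame: the origin (TCP) lies on the centre line of the jaws, within the pads' length; the fingertips stand 25 mm ahead of it and the grasp point (between the pads) lies 6 mm ahead of it (env.tip_extent is the distance from the TCP to the fingertips, in mm); x points along the fingers, z is the direction in which the jaws open and shut, and the axes are right-handed (so a half turn about x gives the same grasp; the last joint's range is limited). The gripper opens to 95 mm and grips with 3 to 60 N. Pads are 20 mm wide; open, the fingers measure 119 mm over their backs; the gripper's body (75 mm by 180 mm) begins 59 mm behind the grasp point.
Start: joints at [-1.262, 0.491, 1.559, -0, 1.092, -0.106], TCP at [251.903, -572.004, 239.661] pointing down, gripper open.
Joint ranges: [-3.1, 3.1], [-0.84, 2.19], [0.05, 2.79], [-1.13, 4.28], [0.06, 2.93], [-2.69, 2.69]. Speed limits (rad/s): [2.22, 2.22, 2.79, 3.14, 3.14, 3.14].

## Interface

Orientations are given as [roll, pitch, yaw] about the fixed x, y, z axes, in that order (R = Rz(yaw) Ry(pitch) Rx(roll)).
In Python, from cell import env gives the robot as it stands.
- The arm moves only by the tool step_arm, never from a script. Its argument "rows" is a list of rows, each a list of 6 numbers: the shift along the tool's x, y, z in mm, then the turn, a rotation vector about the tool's x, y, z in rad. In form: [[x, y, z, wx, wy, wz], ...]. A call has 1 to 8 rows; each row shifts and turns the pose as measured when the row begins, along the tool's axes as they then stand; what a row does not reach is not made up. A row lasts 1/8 s, in which the tool goes at most 62.5 mm and 10.7 degrees, less where a joint would pass 70% of its speed; a pose out of reach is approached as far as the arm can. A call is refused whole if a number of a shift passes 62.5 or a number of a turn 0.188, either way. A call with a gripper value outside its range is refused whole. "grip" is the finger opening in mm, from 0 to 95.1, set as the call begins (left out, the last holds). The fingers move at their own pace and stop on an object; the grip force is fixed at half the most. Time passes only in rows, so rows that do not move let the fingers close. It gives the time, the measured TCP pose, the force and the opening at its end, in the units of the state.
- env.state(): the state, without advancing time (a new reading comes with each control period).
- env.read_camera(name): name is "scene" or "top"; returns the picture (384x512x3 uint8, red, green, blue); there is no depth.
- env.get_calibration(name): a dict with "fx", "fy", "cx", "cy" (pixels), "D" ([k1, k2, p1, p2, k3] as OpenCV has them; the pictures are not rectified), "pose" (4x4, takes a point from camera to world coordinates). Camera axes: x right, y down, z forward; pixel columns grow to the right and rows downward; lengths in mm; the calibration is good to about 2 mm. A picture is of the moment at which its call begins. get_calibration takes no time and is no camera call.
- env.job_done(): hands the job in, once; it reports no verdict.
The state is a dict: "t": time; "joints": joint angles; "qvel": joint speeds; "tau": joint torques, N m; "eef_pos": TCP position; "tcp_rot": TCP orientation; "ft_force": force on the tool from outside, world axes, zero at the start; "moment": the same for the moment, N m; "opening": opening from 0.0 (shut) to 1.0 (fully open).
Only numpy, scipy, OpenCV 4.12 (cv2) and the standard library are available. Lean on these libraries where they do the work, as an engineer would, in place of code of your own. Each camera call takes 0.05 s, during which the arm holds its last target.

## Working session

There is one attempt and no reset: what is moved stays moved. The work goes in short steps, Python scripts to look and compute and a tool call to move; the robot and the scene stay as the last step left them, time stands still between calls to the robot, and variables do not carry over. Pictures are saved under pics/ and viewed, and the job is handed in when it is done.

Besides the shell and the picture viewer there is one more tool, called after "Call:" as name(argument=value, ...), one argument or row to a line, values as JSON. step_arm: Moves the arm, as the interface text tells. Its arguments: {"type":"object","properties":{"rows":{"type":"array","items":{"type":"array","items":{"type":"number"}}},"grip":{"type":"number"}},"required":["rows"]}

```bash
mkdir -p pics; ls; python3 - <<'E'
from cell import env
import cv2
for n in ("scene","top"):
    im=env.read_camera(n); cv2.imwrite(f"pics/{n}0.png",im[:,:,::-1])
    c=env.get_calibration(n); print(n,c)
print(env.state(), env.tip_extent)
E
```

```text
pics
scene {'fx': 430.25332827751123, 'fy': 430.25332827751123, 'cx': 254.20687634346703, 'cy': 187.74290025525167, 'D': array([0.03346656, 0.        , 0.        , 0.        , 0.        ]), 'pose': array([[ 5.29994020e-01, -5.20061012e-01,  6.69808094e-01,
        -4.49272073e+02],
       [-8.47998434e-01, -3.27114614e-01,  4.17006817e-01,
        -5.43342760e+02],
       [ 2.23502878e-03, -7.89007334e-01, -6.14379713e-01,
         9.40844872e+02],
       [ 0.00000000e+00,  0.00000000e+00,  0.00000000e+00,
         1.00000000e+00]])}
top {'fx': 381.1308044339275, 'fy': 381.1308044339275, 'cx': 258.86731278762676, 'cy': 192.9880585599117, 'D': array([-0.00011044,  0.        ,  0.        ,  0.        ,  0.        ]), 'pose': array([[ 2.32961527e-02, -9.85018897e-01,  1.70865628e-01,
         2.43365002e+02],
       [-9.99493991e-01, -1.92454470e-02,  2.53253729e-02,
         2.19955333e+01],
       [-2.16575855e-02, -1.71369152e-01, -9.84968813e-01,
         1.35458540e+03],
       [ 0.00000000e+00,  0.00000000e+00,  0.00000000e+00,
         1.00000000e+00]])}
{'t': 0.1, 'joints': array([-1.26162715e+00,  4.91502425e-01,  1.55933215e+00, -2.20896936e-05,
        1.09170266e+00, -1.05609050e-01]), 'qvel': array([-0.00156421, -0.00175944,  0.0007376 , -0.00019078,  0.0003938 ,
        0.00112429]), 'tau': array([ 4.30830085e-03, -6.13621616e+01, -2.58606327e+01,  6.94239722e-02,
        4.69751470e-02, -5.92955325e-05]), 'eef_pos': array([ 251.82770225, -571.8411091 ,  239.13762846]), 'tcp_rot': array([3.05672312, 1.56985154, 1.90071521]), 'ft_force': array([0.26014499, 0.18570292, 0.6262013 ]), 'moment': array([ 0.02035255, -0.01094611,  0.00855898]), 'opening': 1.0034378555570194} 25.0
```

View pics/scene0.png

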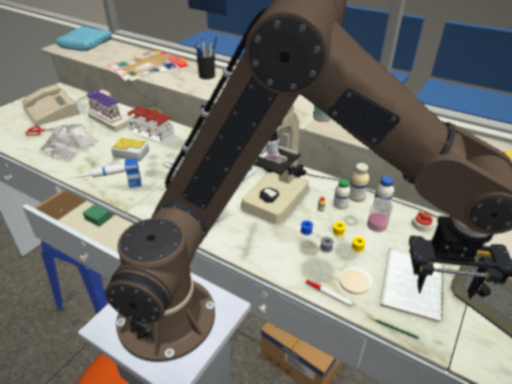

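View pics/top0.png

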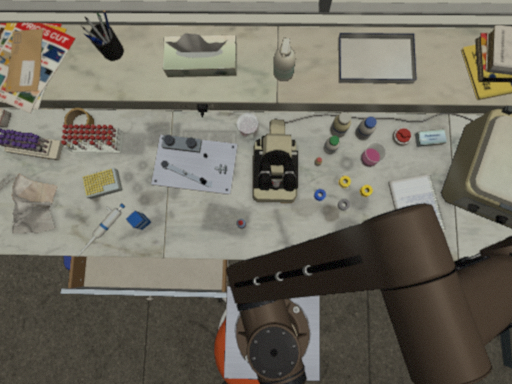

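The top view shows the drive plate at about (195,163) and the microscope at (275,165). Candidates for the idler in the top picture are grey (343,204), blue (320,195), yellow (345,182) and yellow (367,190). I choose the grey one and check it in a close crop.

```bash
python3 - <<'E'
import cv2
im=cv2.imread("pics/top0.png")
a=cv2.resize(im[125:205,145:245],None,fx=8,fy=7.5,interpolation=cv2.INTER_CUBIC) if 0 else cv2.resize(im[125:200,145:245],None,fx=8,fy=8,interpolation=cv2.INTER_CUBIC)
b=cv2.resize(im[165:225,300:380],None,fx=10,fy=10,interpolation=cv2.INTER_CUBIC)
cv2.imwrite("pics/drive_crop.png",a);cv2.imwrite("pics/idler_crop.png",b)
s=cv2.imread("pics/scene0.png")
cv2.imwrite("pics/idler_scene.png",cv2.resize(s[205:265,290:370],None,fx=10,fy=10,interpolation=cv2.INTER_CUBIC))
E
```

```text
(no output)
```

View pics/drive_crop.png

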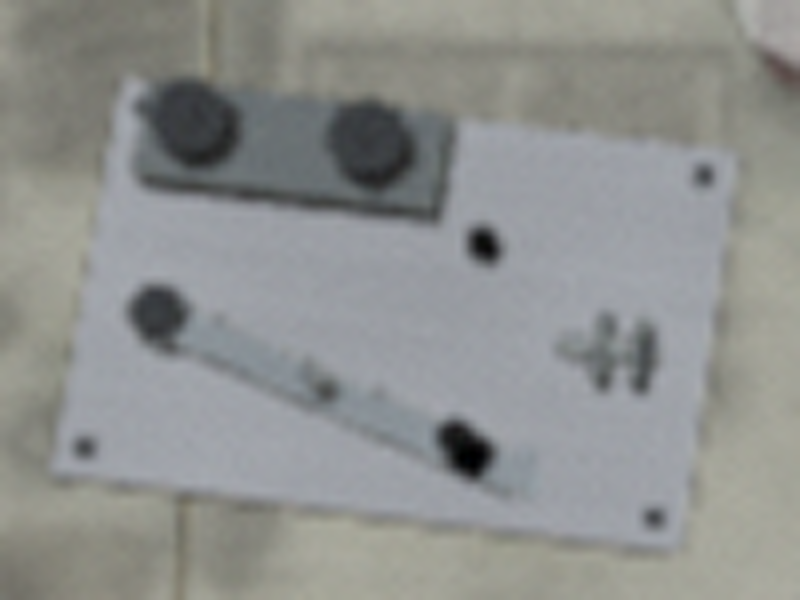

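View pics/idler_crop.png

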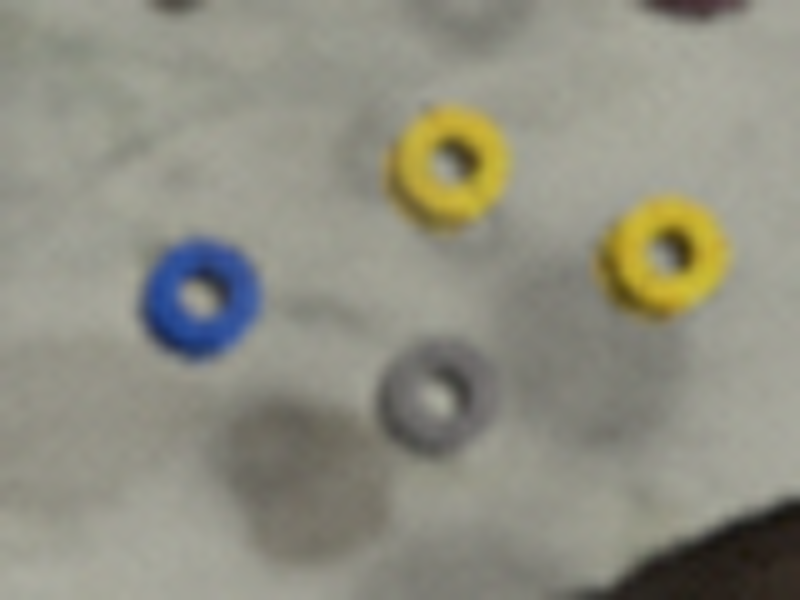

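View pics/idler_scene.png

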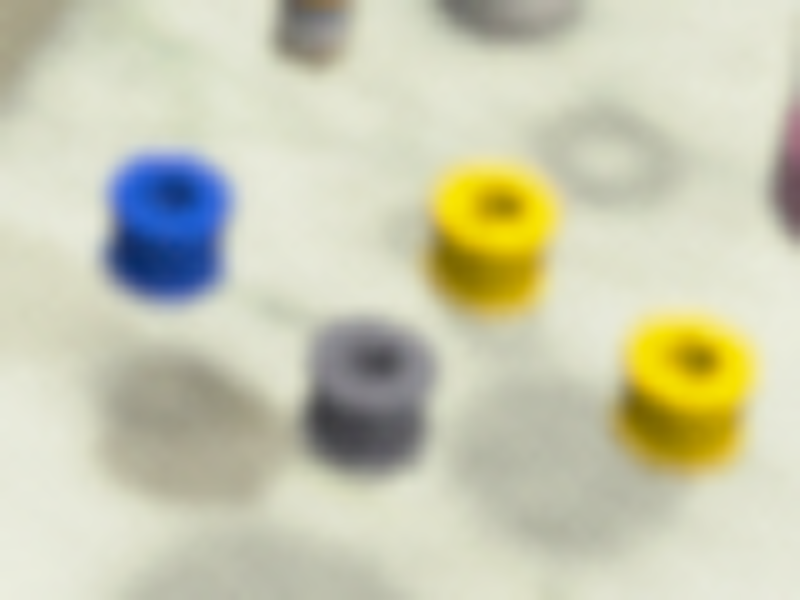

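The crops confirm the grey wheel: its top face is centred near (344.0,204.1) in the top view and (327.3,241.2) in the scene view. On the drive I read the boss top at crop (159,312), the post at about (455,435) to (472,462), and the pin at about (312,367) to (325,390).

```bash
cat > h.py <<'E'
import numpy as np, cv2
from cell import env
def px2w(n,u,v,z):
    c=env.get_calibration(n);K=np.array([[c['fx'],0,c['cx']],[0,c['fy'],c['cy']],[0,0,1]])
    p=cv2.undistortPoints(np.array([[[u,v]]],float),K,np.array(c['D']))[0,0]
    P=np.array(c['pose']);d=P[:3,:3]@np.array([p[0],p[1],1]);o=P[:3,3]
    return o+d*(z-o[2])/d[2]
def w2px(n,pts):
    c=env.get_calibration(n);K=np.array([[c['fx'],0,c['cx']],[0,c['fy'],c['cy']],[0,0,1]])
    T=np.linalg.inv(np.array(c['pose']))
    return cv2.projectPoints(np.atleast_2d(np.array(pts,float)),cv2.Rodrigues(T[:3,:3])[0],T[:3,3],K,np.array(c['D']))[0][:,0]
def R():
    from scipy.spatial.transform import Rotation as Ro
    return Ro.from_euler('xyz',env.state()['tcp_rot']).as_matrix()
E
python3 - <<'E'
from h import *
np.set_printoptions(precision=1,suppress=True)
print("idler top",px2w("top",343.6,203.8,30),"scene",px2w("scene",327.2,241.1,30))
d=lambda x,y:(145+(x+.5)/8-.5,125+(y+.5)/8-.5)
for n,x,y,z in [("boss",159,312,46),("pintop",310,366,68),("pinfoot",325,391,34),("posttop",455,434,81),("postfoot",474,462,38),("pul95",195,123,66),("pul15",371,143,66),("stop",484,244,34),
 ("bTL",703,175,14),("bBL",85,447,14),("bBR",654,518,14),("cTL",128,78,14),("cTR",738,155,14),("cBR",684,548,14),("cBL",55,472,14)]:
    print(n,px2w("top",*d(x,y),z))
print(R())
E
```

```text
idler top [ 440.6 -240.9   30. ] scene [ 440.4 -245.3   30. ]
boss [569.9 393.6  46. ]
pintop [541.5 319.8  68. ]
pinfoot [538.  320.3  34. ]
posttop [509.7 252.7  81. ]
postfoot [506.3 251.4  38. ]
pul95 [651.1 377.6  66. ]
pul15 [643.2 299.   66. ]
stop [606.9 252.4  34. ]
bTL [646.7 157.1  14. ]
bBL [514.6 432.2  14. ]
bBR [487.  173.5  14. ]
cTL [688.6 424.4  14. ]
cTR [656.4 141.4  14. ]
cBR [473.6 159.5  14. ]
cBL [502.9 445.   14. ]
[[-0.   0.9  0.4]
 [ 0.   0.4 -0.9]
 [-1.   0.  -0. ]]
```

```bash
cat >> h.py <<'E'
def go(p,yaw=None):
    "remaining shift in tool axes to TCP p; wx needed for jaw z at world yaw, tool x down"
    s=env.state();r=R();d=r.T@(np.array(p)-s['eef_pos'])
    cur=np.arctan2(r[1,2],r[0,2])
    # small correction to be exactly down, then yaw
    print('t',s['t'],'pos',s['eef_pos'].round(1),'jawyaw',round(cur,3),'toolshift',d.round(1),'op',round(s['opening']*95.1,1),'F',s['ft_force'].round(1),'q',s['joints'].round(2))
    if yaw is not None:
        c,n=np.cos(yaw),np.sin(yaw);T=np.array([[0,-n,c],[0,c,n],[-1,0,0]]).astype(float)
        T[:,1]=np.cross(T[:,2],T[:,0])
        print(' rotvec',cv2.Rodrigues(r.T@T)[0].ravel().round(3))
E
python3 - <<'E'
from h import *
print(R().round(3))
go([440.5,-243,120],-1.57)
d=lambda x,y:(300+(x+.5)/10-.5,165+(y+.5)/10-.5)
for x,y in [(203,293),(453,160),(668,250)]: print(px2w("top",*d(x,y),30).round(0))
print(px2w("top",318,161,20),px2w("top",333,145,50),px2w("top",373,155,80))
# fit drive
d=lambda x,y:(145+(x+.5)/8-.5,125+(y+.5)/8-.5)
m=[(66,95,195,123,66),(66,15,371,143,66),(33,-37,484,244,34),(95,145,128,78,14),(95,-145,738,155,14),(-95,-145,684,548,14),(-95,145,55,472,14)]
A=np.array([a[:2] for a in m],float);B=np.array([px2w("top",*d(a[2],a[3]),a[4])[:2] for a in m])
a=A-A.mean(0);b=B-B.mean(0)
th=np.arctan2((a[:,0]*b[:,1]-a[:,1]*b[:,0]).sum(),(a*b).sum());c,s=np.cos(th),np.sin(th);Q=np.array([[c,-s],[s,c]]);t=B.mean(0)-Q@A.mean(0)
print(th,t,(B-(A@Q.T+t)).round(1))
for n,x,y,z in [("boss",159,312,46),("pintop",310,366,68),("pinfoot",325,391,34),("posttop",455,434,81),("postfoot",474,462,38)]:
    print(n,Q.T@(px2w("top",*d(x,y),z)[:2]-t))
E
```

```text
[[-0.     0.915  0.403]
 [ 0.001  0.403 -0.915]
 [-1.     0.    -0.001]]
t 0.1 pos [ 251.8 -571.8  239.1] jawyaw -1.156 toolshift [ 119.4  305.2 -224.8] op 95.4 F [0.3 0.2 0.6] q [-1.26  0.49  1.56 -0.    1.09 -0.11]
 rotvec [ 0.414 -0.001  0.   ]
[ 474. -158.   30.]
[ 524. -247.   30.]
[ 493. -321.   30.]
[ 595.73743331 -153.58208693   20.        ] [ 647.06348947 -202.70788278   50.        ] [ 604.43118371 -333.8963083    80.        ]
-0.10592693031332683 [578.6892752  292.02796575] [[-3.3 -1.9]
 [-2.7 -1. ]
 [-0.7  0.7]
 [ 0.1 -1.7]
 [-1.4  3.6]
 [ 4.7  1.6]
 [ 3.3 -1.3]]
boss [-19.4800173  100.10770204]
pintop [-39.95735389  23.64508095]
pinfoot [-43.40661048  23.77978898]
posttop [-64.40396292 -46.43554848]
postfoot [-67.73291736 -48.05665656]
```

Call:
step_arm(
  rows=[
    [15, 0, 0, 0.138, 0, 0],
    [20, 0, 0, 0.138, 0, 0],
    [20, 0, 0, 0.138, 0, 0],
    [0, 30, -55, 0, 0, 0],
    [0, 30, -55, 0, 0, 0],
    [0, 30, -55, 0, 0, 0],
    [0, 30, -55, 0, 0, 0],
    [0, 30, -50, 0, 0, 0],
  ],
  grip=75,
)

```text
t: 1.1
eef_pos: [405.4, -301.8, 179.9]
tcp_rot: [-2.634, 1.566, 2.059]
ft_force: [0.3, -0.8, -0.4]
opening: 0.79
```

```bash
python3 - <<'E'
from h import *
go([440.5,-243,120],-1.57)
E
```

```text
t 1.1 pos [ 405.4 -301.8  179.9] jawyaw -1.591 toolshift [ 60.1  34.1 -59.2] op 75.1 F [ 0.3 -0.8 -0.4] q [-0.77  0.4   1.91  0.    0.83  0.82]
 rotvec [-0.021 -0.004  0.002]
```

Call:
step_arm(
  rows=[
    [25, 17, -30, -0.02, 0, 0],
    [25, 17, -30, 0, 0, 0],
    [10, 0, 0, 0, 0, 0],
    [0, 0, 0, 0, 0, 0],
  ],
)

```text
t: 1.6
eef_pos: [442.1, -237.0, 118.8]
tcp_rot: [-2.685, 1.567, 2.033]
ft_force: [0.4, -0.7, 1.0]
opening: 0.788
```

```bash
python3 - <<'E'
from h import *
go([440.5,-243,29],-1.57)
for n in ("scene","top"):
    im=env.read_camera(n)[:,:,::-1]; 
    u,v=w2px(n,[440,-243,30])[0]; print(n,u,v)
    u,v=int(u),int(v); cv2.imwrite(f"pics/{n}1.png",cv2.resize(im[v-50:v+50,max(0,u-65):u+65],None,fx=6,fy=6,interpolation=cv2.INTER_CUBIC))
    cv2.imwrite(f"pics/{n}1f.png",im)
E
```

```text
t 1.6 pos [ 442.1 -237.   118.8] jawyaw -1.565 toolshift [89.7 -1.5  6.3] op 75.0 F [ 0.4 -0.7  1. ] q [-0.62  0.49  1.98  0.    0.67  0.94]
 rotvec [ 0.005 -0.004  0.002]
scene 326.412599847266 240.88900824915623
top 344.1999561679388 203.98026339223665
```

View pics/scene1.png

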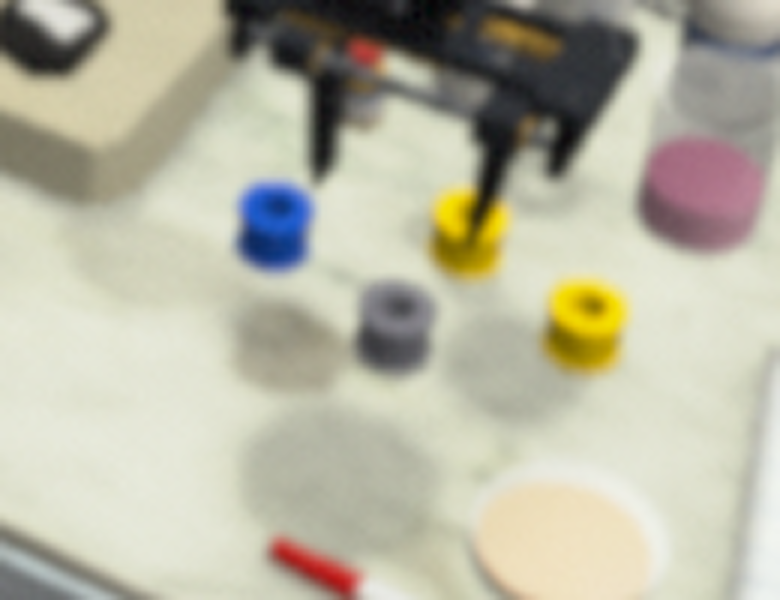

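View pics/scene1f.png

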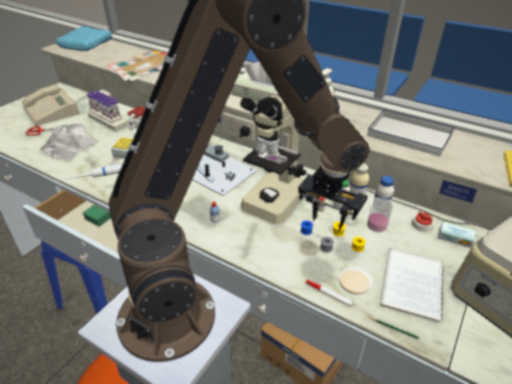

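View pics/top1f.png

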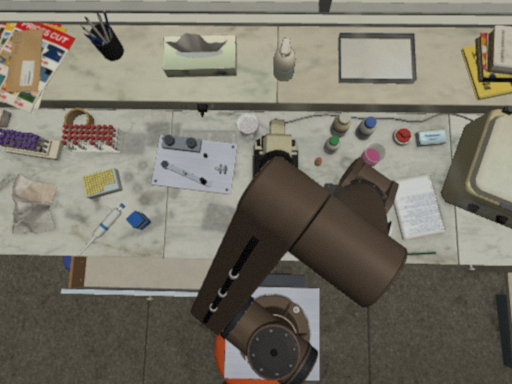

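Call:
step_arm(
  rows=[
    [20, -1.5, 4, 0, 0.004, 0],
    [25, 0, 2, 0, 0, 0],
    [25, 0, 0, 0, 0, 0],
    [15, 0, 0, 0, 0, 0],
    [4, 0, 0, 0, 0, 0],
    [0, 0, 0, 0, 0, 0],
  ],
)

```text
t: 2.45
eef_pos: [441.2, -249.2, 32.3]
tcp_rot: [1.812, 1.564, 0.239]
ft_force: [-0.4, -0.7, 1.4]
opening: 0.789
```

```bash
python3 - <<'E'
from h import *
go([440.5,-243,29],-1.57)
n="scene"
im=env.read_camera(n)[:,:,::-1]; u,v=326,240
cv2.imwrite(f"pics/{n}2.png",cv2.resize(im[v-50:v+50,max(0,u-65):u+65],None,fx=6,fy=6,interpolation=cv2.INTER_CUBIC))
E
```

```text
t 2.45 pos [ 441.2 -249.2   32.3] jawyaw -1.572 toolshift [ 3.3 -0.7 -6.2] op 75.0 F [-0.4 -0.7  1.4] q [-0.65  0.65  2.03  0.01  0.47  0.92]
 rotvec [-0.002 -0.002 -0.006]
```

View pics/scene2.png

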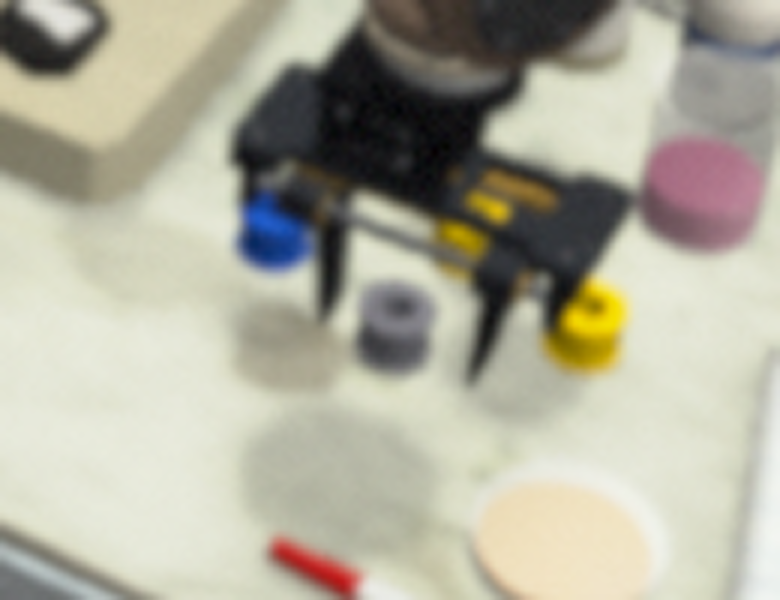

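Call:
step_arm(
  rows=[
    [3, -0.5, -4, 0, 0, 0],
    [0, 0, 0, 0, 0, 0],
    [0, 0, 0, 0, 0, 0],
    [0, 0, 0, 0, 0, 0],
    [0, 0, 0, 0, 0, 0],
  ],
  grip=30,
)

```text
t: 3.12
eef_pos: [441.4, -245.0, 30.8]
tcp_rot: [1.555, 1.562, -0.016]
ft_force: [-0.4, -0.3, -0.7]
opening: 0.401
```

Call:
step_arm(
  rows=[
    [0, 0, 0, 0, 0, 0],
    [0, 0, 0, 0, 0, 0],
  ],
  grip=60,
)

```text
t: 3.38
eef_pos: [441.4, -245.1, 30.8]
tcp_rot: [1.549, 1.562, -0.022]
ft_force: [-0.6, 0.1, 0.3]
opening: 0.556
```

```bash
python3 - <<'E'
from h import *
go([440.5,-243,29],0)
E
```

```text
t 3.375 pos [ 441.4 -245.1   30.8] jawyaw -1.572 toolshift [ 1.8 -0.9 -2.1] op 52.9 F [-0.6  0.1  0.3] q [-0.64  0.65  2.03  0.01  0.46  0.92]
 rotvec [-1.572  0.007 -0.007]
```

Call:
step_arm(
  rows=[
    [-1, 0, 0, -0.17, 0, 0],
    [0, 0, 0, -0.17, 0, 0],
    [0, 0, 0, -0.17, 0, 0],
    [0, 0, 0, -0.17, 0, 0],
    [0, 0, 0, -0.17, 0, 0],
    [0, 0, 0, -0.17, 0, 0],
    [0, 0, 0, -0.17, 0, 0],
    [0, 0, 0, -0.17, 0, 0],
  ],
  grip=66,
)

```text
t: 4.38
eef_pos: [441.4, -245.3, 31.8]
tcp_rot: [0.145, 1.562, -0.024]
ft_force: [0.3, -0.8, -0.6]
opening: 0.692
```

```bash
python3 - <<'E'
from h import *
go([440.5,-245.1,29.5],0)
E
```

```text
t 4.375 pos [ 441.4 -245.3   31.8] jawyaw -0.169 toolshift [ 2.2  0.  -0.9] op 65.8 F [ 0.3 -0.8 -0.6] q [-0.64  0.65  2.03  0.01  0.46 -0.48]
 rotvec [-0.169  0.009 -0.001]
```

Call:
step_arm(
  rows=[
    [2.2, 0, 0, -0.1, 0.008, 0],
    [0, 0, 0, 0, 0, 0],
    [0, 0, 0, 0, 0, 0],
  ],
)

```text
t: 4.75
eef_pos: [441.4, -245.3, 29.6]
tcp_rot: [0.811, 1.57, 0.744]
ft_force: [-0.3, 0.5, -0.5]
opening: 0.696
```

Call:
step_arm(
  rows=[
    [0, 0, 0, 0, 0, 0],
    [0, 0, 0, 0, 0, 0],
    [0, 0, 0, 0, 0, 0],
    [0, 0, 0, 0, 0, 0],
    [0, 0, 0, 0, 0, 0],
  ],
  grip=25,
)

```text
t: 5.38
eef_pos: [441.4, -245.3, 29.7]
tcp_rot: [0.636, 1.57, 0.566]
ft_force: [0.2, 0.1, 0.3]
opening: 0.402
```

```bash
python3 - <<'E'
from h import *
go([300,-245,350],0)
print(px2w("top",241,223,60), px2w("scene",214,210,30),R().round(3))
E
```

```text
t 5.375 pos [ 441.4 -245.3   29.7] jawyaw -0.07 toolshift [-320.5   -9.4 -140.8] op 38.2 F [0.2 0.1 0.3] q [-0.64  0.65  2.03  0.    0.46 -0.57]
 rotvec [-0.07   0.001 -0.001]
[363.04240459 113.71272572  60.        ] [375.43201744 122.78676545  30.        ] [[ 0.001  0.07   0.998]
 [ 0.001  0.998 -0.07 ]
 [-1.     0.001  0.001]]
```

Call:
step_arm(
  rows=[
    [-20, 0, 0, 0, 0, 0],
    [-50, 0, 0, 0, 0, 0],
    [-60, 0, -20, 0, 0, 0],
    [-60, 0, -40, 0, 0, 0],
    [-60, 0, -40, 0, 0, 0],
    [-60, 0, -40, 0, 0, 0],
    [-40, 0, 0, 0, 0, 0],
  ],
)

```text
t: 6.25
eef_pos: [315.5, -235.8, 359.1]
tcp_rot: [2.457, 1.566, 2.387]
ft_force: [1.0, -0.6, -0.9]
opening: 0.4
```

```bash
python3 - <<'E'
from h import *
go([300,240,370],-0.3)
for n in ("scene","top"):
    im=env.read_camera(n)[:,:,::-1]; cv2.imwrite(f"pics/{n}3.png",im)
for x in (450,480,520):
  for z in (250,300,350): print(x,z,w2px("scene",[x,0,z])[0].round(0))
E
```

```text
t 6.25 pos [ 315.5 -235.8  359.1] jawyaw -0.07 toolshift [ -9.2 473.6 -48.8] op 38.0 F [ 1.  -0.6 -0.9] q [-0.81  0.03  1.88 -0.    1.24 -0.74]
 rotvec [ 0.23  -0.004 -0.003]
450 250 [259. 153.]
450 300 [259. 139.]
450 350 [259. 123.]
480 250 [264. 149.]
480 300 [265. 134.]
480 350 [265. 119.]
520 250 [271. 142.]
520 300 [272. 128.]
520 350 [272. 113.]
```

View pics/scene3.png

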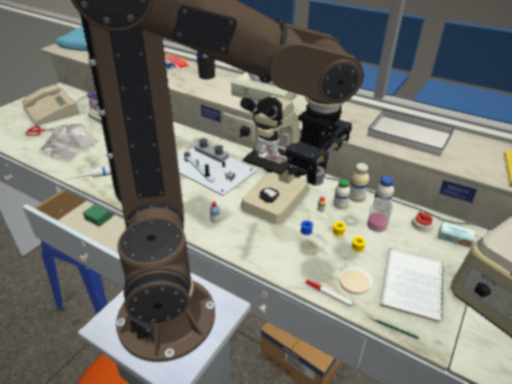

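View pics/top3.png

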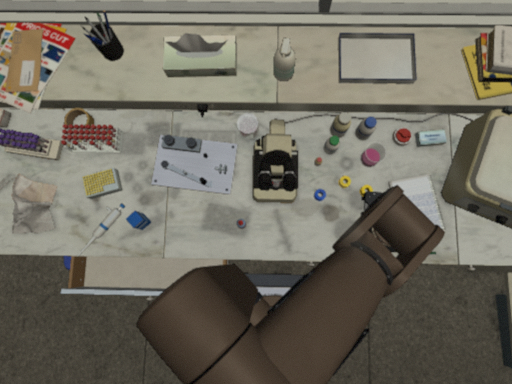

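The wheel is held and gone from the bench. The scene view now shows the drive unobstructed around (215,165). I'll average a few frames of it from both views to locate the pin.

```bash
python3 - <<'E'
from h import *
for n,(u0,v0,w,h) in {"scene":(175,130,80,60),"top":(148,128,92,69)}.items():
    im=np.mean([env.read_camera(n).astype(float) for _ in range(8)],0).astype(np.uint8)[:,:,::-1]
    cv2.imwrite(f"pics/{n}_avg.png",im)
    f=10 if n=="scene" else 8.6956
    cv2.imwrite(f"pics/{n}_dcrop.png",cv2.resize(im[v0:v0+h,u0:u0+w],(800,600),interpolation=cv2.INTER_CUBIC))
E
```

```text
(no output)
```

View pics/scene_dcrop.png

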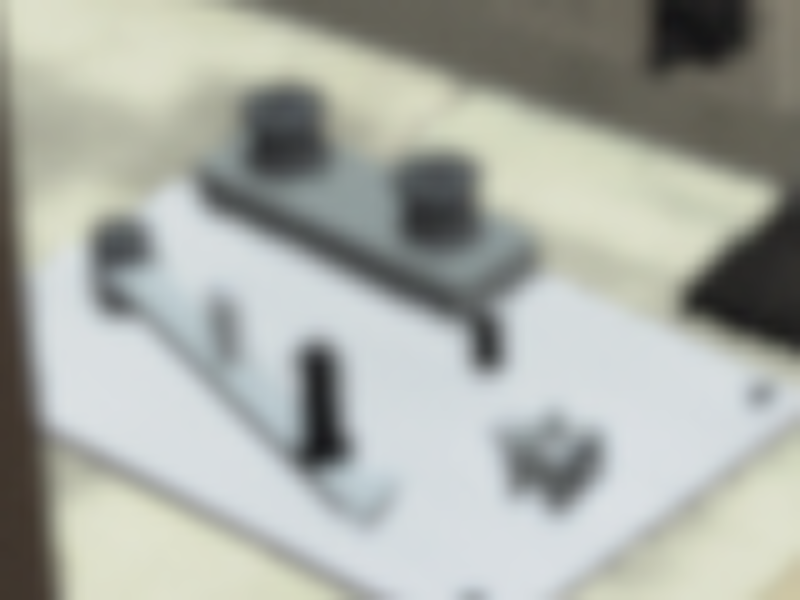

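View pics/top_dcrop.png

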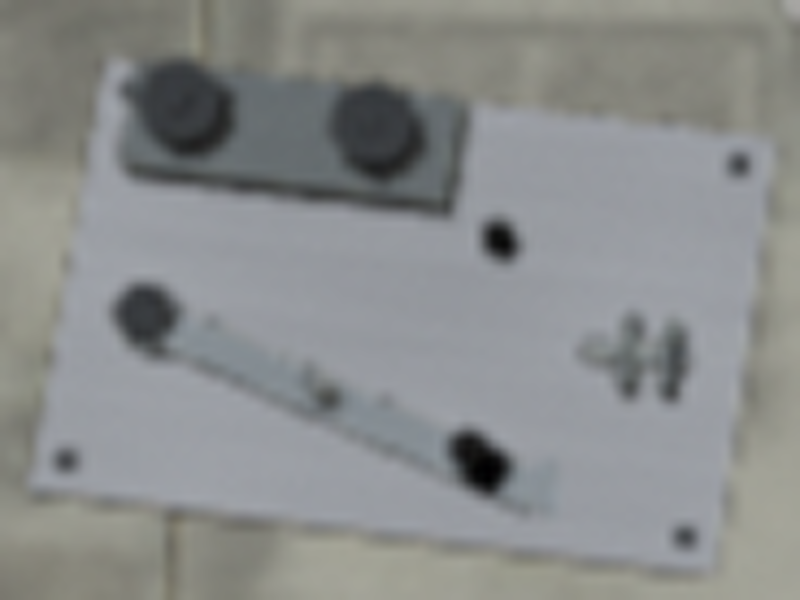

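Readings, in crop pixels (x/y):

| Feature | Scene view | Top view |
|---|---|---|
| Post | (319,350) to (322,458) | (467,445) to (488,472) |
| Pin | (219,298) to (232,360) | (308,368) to (328,398) |
| Boss top | (122,240) | (145,312) |

I'll fit both views jointly.

```bash
cat > fit.py <<'E'
from h import *
from scipy.optimize import least_squares
np.set_printoptions(precision=2,suppress=True)
S=lambda x,y:(175+(x+.5)/10-.5,130+(y+.5)/10-.5)
T=lambda x,y:(148+(x+.5)/8.6956-.5,128+(y+.5)/8.6956-.5)
# name, radius, z, scenepx, toppx
ob=[("boss",0,46,(122,240),(145,312)),("pintop",85,68,(219,298),(308,368)),("pinfoot",85,34,(232,360),(328,398)),
("posttop",155,81,(319,350),(467,445)),("postfoot",155,36,(322,458),(488,472))]
pl=[(66,95,66,(287,103),(187,100)),(66,15,66,(440,172),(378,127)),(33,-37,34,(487,322),(500,240))]
def model(p,o): return [p[0]-o*np.sin(p[2]+0), p[1]-o*np.cos(p[2])]
def res(p,det=False):
    out=[]
    for n,r,z,s,t in ob:
        P=[p[0]-r*np.sin(p[2]),p[1]-r*np.cos(p[2]),z]
        out+=[w2px("scene",P)[0]-S(*s)-p[6:8], w2px("top",P)[0]-T(*t)-p[8:10]]
    c,s_=np.cos(p[5]),np.sin(p[5])
    for x,y,z,s,t in pl:
        P=[p[3]+c*x-s_*y,p[4]+s_*x+c*y,z]
        out+=[w2px("scene",P)[0]-S(*s)-p[6:8], w2px("top",P)[0]-T(*t)-p[8:10]]
    if det: print(np.array(out).reshape(-1,4))
    return np.concatenate([np.concatenate(out),p[6:10]*1.0])
r=least_squares(res,[570,395,.4,578,292,-.1,0,0,0,0],x_scale=[1,1,.01,1,1,.01,1,1,1,1])
p=r.x;print(p);res(p,True)
for n,R_ in (("pin",85),("post",155)): print(n,p[0]-R_*np.sin(p[2]),p[1]-R_*np.cos(p[2]))
for n,r_,z,s,t in ob: print(n,px2w("scene",*S(*s),z),px2w("top",*T(*t),z))
E
python3 fit.py
```

```text
[572.36 395.2    0.41 578.57 291.31  -0.12  -0.23  -0.17   0.21  -0.09]
[[-0.26 -0.69 -0.39 -0.47]
 [ 0.38 -0.9   0.79  1.39]
 [-0.17  0.61  0.54  0.11]
 [-0.3   0.1  -0.15 -0.05]
 [ 0.24 -0.3  -0.4  -0.5 ]
 [-0.09 -0.02 -0.35 -0.16]
 [-0.05  0.11 -0.11 -0.37]
 [ 0.02  0.92  0.27 -0.03]]
pin 538.4258137283011 317.2632144957531
post 510.4801266597058 253.08347801869868
boss [568.75 389.92  46.  ] [570.35 394.4   46.  ]
pintop [532.72 313.49  68.  ] [542.98 321.02  68.  ]
pinfoot [541.49 317.79  34.  ] [538.45 319.96  34.  ]
posttop [511.14 251.26  81.  ] [510.   253.28  81.  ]
postfoot [508.22 251.45  36.  ] [508.36 252.31  36.  ]
```

Call:
step_arm(
  rows=[
    [-5, 55, -16, 0, 0, 0],
    [0, 55, -8, 0, 0, 0],
    [0, 55, -4, 0, 0, 0],
    [0, 55, -4, 0, 0, 0],
    [0, 55, -4, 0, 0, 0],
    [0, 55, -4, 0, 0, 0],
    [0, 55, -4, 0, 0, 0],
    [0, 55, -4, 0, 0, 0],
  ],
)

```text
t: 8.15
eef_pos: [299.2, 216.0, 365.6]
tcp_rot: [1.395, 1.565, 1.318]
ft_force: [1.9, -0.9, -0.2]
opening: 0.406
```

```bash
python3 - <<'E'
from h import *
go([300,280,340],-0.41)
E
```

```text
t 8.15 pos [299.2 216.  365.6] jawyaw -0.077 toolshift [26.  63.7 -4.2] op 38.6 F [ 1.9 -0.9 -0.2] q [ 0.44 -0.02  1.92  0.    1.25  0.52]
 rotvec [ 0.333  0.    -0.006]
```

Call:
step_arm(
  rows=[
    [20, 30, 40, 0, 0, 0],
    [30, 25, 45, 0, 0, 0],
    [45, 25, 45, 0, 0, 0],
    [45, 20, 45, 0, 0, 0],
    [45, 15, 40, 0, 0, 0],
    [30, 0, 10, 0.166, 0, 0],
    [20, 0, 0, 0.166, 0, 0],
    [0, 0, 0, 0, 0, 0],
  ],
)

```text
t: 9.15
eef_pos: [529.3, 321.0, 133.8]
tcp_rot: [1.483, 1.562, 1.076]
ft_force: [0.4, 0.9, -1.5]
opening: 0.406
```

```bash
python3 - <<'E'
from h import *
go([538.4,317.3,112],-0.41)
E
```

```text
t 9.15 pos [529.3 321.  133.8] jawyaw -0.407 toolshift [21.8  0.   9.8] op 38.6 F [ 0.4  0.9 -1.5] q [0.44 0.6  1.68 0.01 0.85 0.84]
 rotvec [ 0.003  0.001 -0.009]
```

Call:
step_arm(
  rows=[
    [15, 0, 9.8, 0, 0, -0.009],
    [7, 0, 0, 0, 0, 0],
    [0, 0, 0, 0, 0, 0],
  ],
)

```text
t: 9.52
eef_pos: [539.7, 317.3, 112.4]
tcp_rot: [0.482, 1.568, 0.083]
ft_force: [1.0, -0.1, 0.3]
opening: 0.402
```

```bash
python3 - <<'E'
from h import *
go([538.4,317.3,112],-0.41)
im=np.mean([env.read_camera("scene").astype(float) for _ in range(4)],0).astype(np.uint8)[:,:,::-1]
cv2.imwrite("pics/s5.png",cv2.resize(im[115:190,165:265],None,fx=8,fy=8,interpolation=cv2.INTER_CUBIC))
im=np.mean([env.read_camera("top").astype(float) for _ in range(2)],0).astype(np.uint8)[:,:,::-1]
cv2.imwrite("pics/t5.png",im)
E
```

```text
t 9.525 pos [539.7 317.3 112.4] jawyaw -0.4 toolshift [ 0.4 -0.5 -1.2] op 38.2 F [ 1.  -0.1  0.3] q [ 0.43  0.64  1.68 -0.    0.83  0.83]
 rotvec [ 0.01   0.003 -0.001]
```

View pics/s5.png

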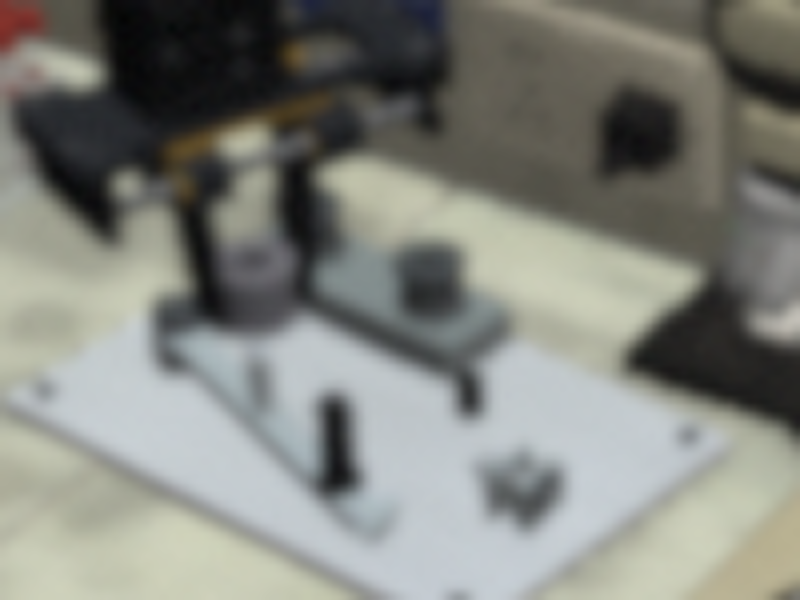

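View pics/t5.png

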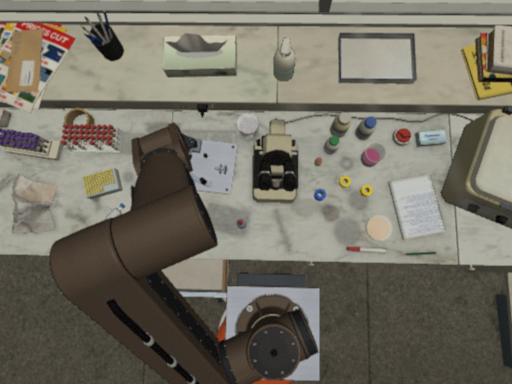

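```bash
python3 - <<'E'
from h import *
np.set_printoptions(precision=2,suppress=True)
C=lambda p:((p-np.array([165,115])+.5)*8-.5)
e=[539.7,317.3]
for z in (112.7,82.7): print("wheel",z,C(w2px("scene",e+[z])[0]))
for z in (68,34): print("pin if under wheel",z,C(w2px("scene",e+[z])[0]))
J=[C(w2px("scene",[e[0]+a,e[1]+b,50])[0])-C(w2px("scene",e+[50])[0]) for a,b in((10,0),(0,10))];print(J)
E
```

```text
wheel 112.7 [249.9  264.73]
wheel 82.7 [255.36 321.23]
pin if under wheel 68 [257.99 348.43]
pin if under wheel 34 [263.94 410.12]
[array([ 13.54, -10.5 ]), array([-17.39,  -6.63])]
```

```bash
python3 - <<'E'
import cv2
im=cv2.imread("pics/s5.png")[220:430,150:370]
cv2.imwrite("pics/s5z.png",cv2.resize(im,None,fx=2.8,fy=2.8,interpolation=cv2.INTER_CUBIC))
E
```

```text
(no output)
```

View pics/s5z.png

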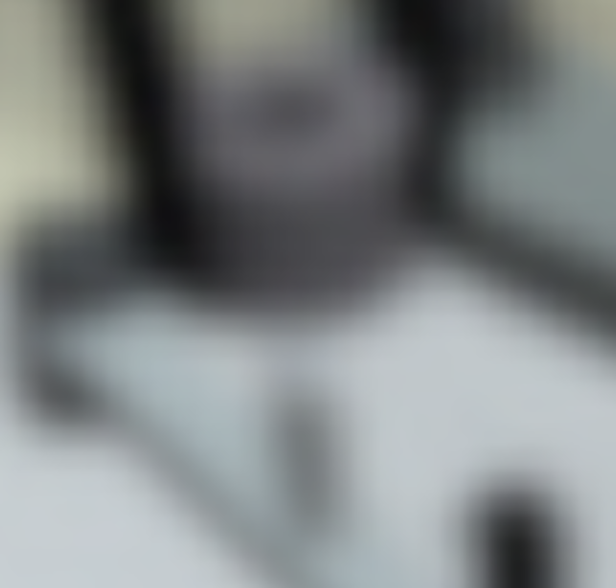

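Call:
step_arm(
  rows=[
    [6, -0.5, -1.2, 0, 0, 0],
    [6, 0, 0, 0, 0, 0],
    [4, 0, 0, 0, 0, 0],
    [3, 0, 0, 0, 0, 0],
    [2, 0, 0, 0, 0, 0],
  ],
)

```text
t: 10.45
eef_pos: [538.3, 317.6, 90.6]
tcp_rot: [0.561, 1.567, 0.161]
ft_force: [-0.7, -1.5, -1.1]
opening: 0.405
```

```bash
python3 - <<'E'
from h import *
go([538.4,317.3,63.7],-0.41)
im=np.mean([env.read_camera("scene").astype(float) for _ in range(2)],0).astype(np.uint8)[:,:,::-1]
cv2.imwrite("pics/s6.png",cv2.resize(im[135:175,180:233],None,fx=14,fy=14,interpolation=cv2.INTER_CUBIC))
E
```

```text
t 10.45 pos [538.3 317.6  90.6] jawyaw -0.4 toolshift [26.9 -0.3  0.1] op 38.5 F [-0.7 -1.5 -1.1] q [ 0.43  0.66  1.7  -0.    0.78  0.83]
 rotvec [ 0.01   0.003 -0.002]
```

View pics/s6.png

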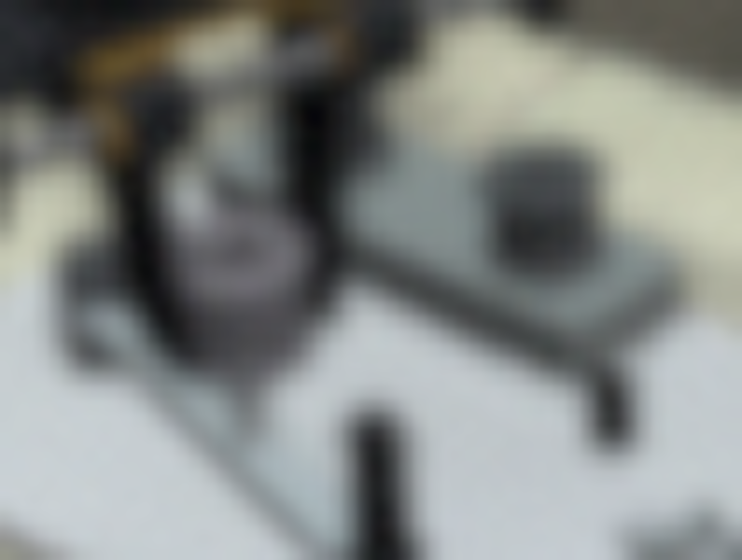

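Wheel bottom is at about 61 mm, below the pin top, with no contact force, so the pin is in the bore. I'll continue down.

Call:
step_arm(
  rows=[
    [5, 0, 0, 0, 0, 0],
    [5, 0, 0, 0, 0, 0],
    [5, 0, 0, 0, 0, 0],
  ],
)

```text
t: 10.92
eef_pos: [538.5, 317.6, 75.1]
tcp_rot: [0.606, 1.566, 0.206]
ft_force: [-0.5, -0.6, -0.3]
opening: 0.404
```

Call:
step_arm(
  rows=[
    [4, 0, 0, 0, 0, 0],
    [4, 0, 0, 0, 0, 0],
    [2.5, 0, 0, 0, 0, 0],
  ],
)

```text
t: 11.3
eef_pos: [538.4, 317.6, 63.5]
tcp_rot: [0.574, 1.567, 0.174]
ft_force: [-1.2, -0.9, 12.7]
opening: 0.404
```

Seated at exactly the expected height (63.5 vs 63.7), with 12.7 N of contact. I'll release.

Call:
step_arm(
  rows=[
    [-0.3, 0, 0, 0, 0, 0],
    [0, 0, 0, 0, 0, 0],
    [0, 0, 0, 0, 0, 0],
    [0, 0, 0, 0, 0, 0],
  ],
  grip=62,
)

```text
t: 11.8
eef_pos: [538.6, 317.7, 64.1]
tcp_rot: [0.61, 1.566, 0.21]
ft_force: [0.2, 0.0, -0.4]
opening: 0.649
```

Call:
step_arm(
  rows=[
    [-10, 0, 0, 0, 0, 0],
    [-25, 0, 0, 0, 0, 0],
    [-35, 0, 0, 0, 0, 0],
    [-30, 0, -20, 0, 0, 0],
    [0, 0, -50, 0, 0, 0],
    [0, 0, 0, 0, 0, 0],
  ],
)

```text
t: 12.55
eef_pos: [472.6, 345.4, 170.6]
tcp_rot: [0.769, 1.563, 0.367]
ft_force: [-0.8, -0.3, -0.8]
opening: 0.653
```

```bash
python3 - <<'E'
from h import *
go([510.5,253,112],-0.41)
im=np.mean([env.read_camera("scene").astype(float) for _ in range(4)],0).astype(np.uint8)[:,:,::-1]
cv2.imwrite("pics/s7.png",cv2.resize(im[115:190,165:265],None,fx=8,fy=8,interpolation=cv2.INTER_CUBIC))
im=env.read_camera("top")[:,:,::-1]
cv2.imwrite("pics/t7.png",cv2.resize(im[125:200,145:245],None,fx=8,fy=8,interpolation=cv2.INTER_CUBIC))
E
```

```text
t 12.55 pos [472.6 345.4 170.6] jawyaw -0.402 toolshift [ 58.6 -70.6  70.7] op 62.1 F [-0.8 -0.3 -0.8] q [ 0.52  0.51  1.74 -0.    0.89  0.92]
 rotvec [ 0.008  0.005 -0.005]
```

View pics/s7.png

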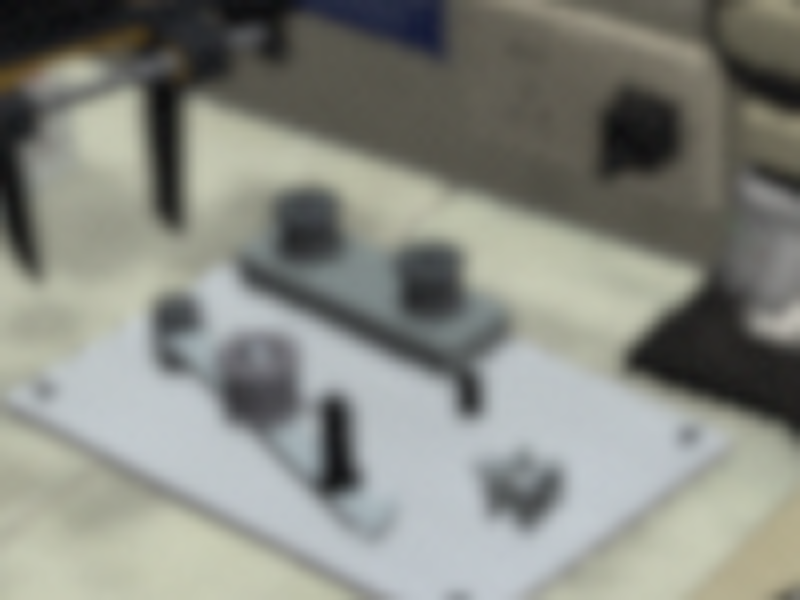

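View pics/t7.png

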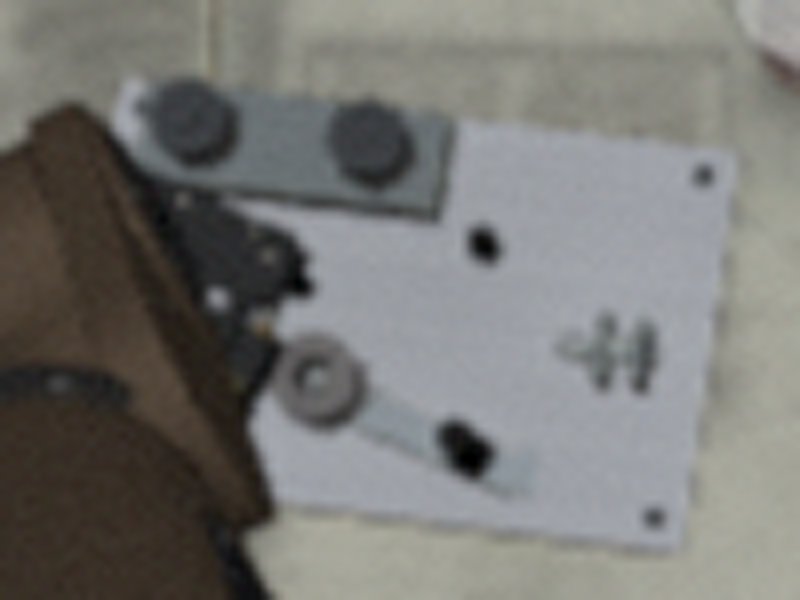

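The wheel sits flat on the pin: scene crop (258,375), with the pin visible in the bore at top crop (317,378). Next, the post.

Call:
step_arm(
  rows=[
    [0, -36, 36, 0, 0, 0],
    [10, -34, 34, 0, 0.005, 0],
    [25, 0, 0, 0, 0, 0],
    [20, 0, 0, 0, 0, 0],
    [0, 0, 0, 0, 0, 0],
  ],
)

```text
t: 13.42
eef_pos: [516.9, 247.3, 111.6]
tcp_rot: [1.581, 1.566, 1.172]
ft_force: [0.4, 1.3, 1.2]
opening: 0.655
```

```bash
python3 - <<'E'
from h import *
go([510.5,253,69],-0.41)
im=np.mean([env.read_camera("scene").astype(float) for _ in range(2)],0).astype(np.uint8)[:,:,::-1]
cv2.imwrite("pics/s8.png",cv2.resize(im[115:190,165:265],None,fx=8,fy=8,interpolation=cv2.INTER_CUBIC))
E
```

```text
t 13.425 pos [516.9 247.3 111.6] jawyaw -0.409 toolshift [42.6  2.5 -8.2] op 62.3 F [0.4 1.3 1.2] q [0.33 0.58 1.82 0.   0.75 0.73]
 rotvec [ 0.001 -0.    -0.004]
```

View pics/s8.png

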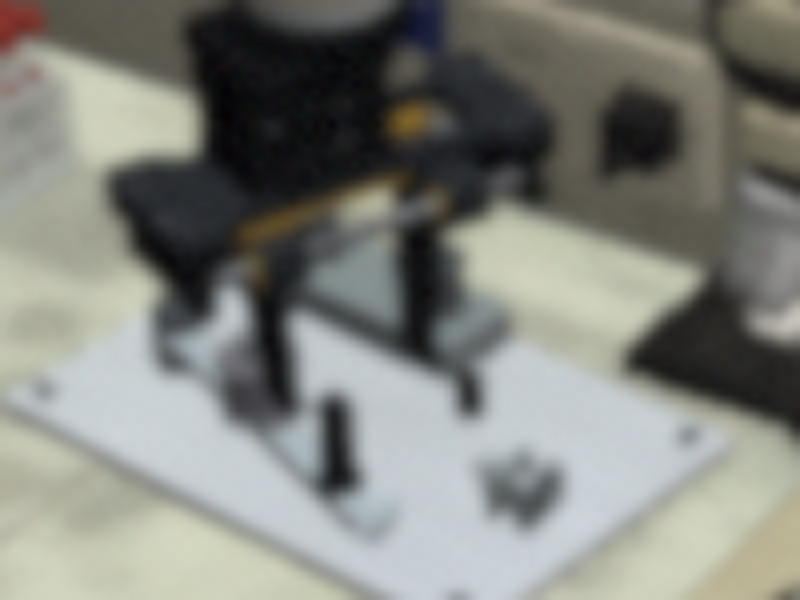

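Call:
step_arm(
  rows=[
    [0, 2.5, -8, 0, 0, 0],
    [10, 0, 0, 0, 0, 0],
    [16, 0, 0, 0, 0, 0],
    [12, 0, 0, 0, 0, 0],
    [4, 0, 0, 0, 0, 0],
    [0, 0, 0, 0, 0, 0],
  ],
)

```text
t: 14.28
eef_pos: [511.0, 254.7, 69.3]
tcp_rot: [1.177, 1.563, 0.77]
ft_force: [-0.2, 0.4, 0.3]
opening: 0.65
```

```bash
python3 - <<'E'
from h import *
go([510.5,253,69],-0.41)
E
```

```text
t 14.275 pos [511.  254.7  69.3] jawyaw -0.407 toolshift [ 0.2 -1.8  0.2] op 61.8 F [-0.2  0.4  0.3] q [0.35 0.64 1.85 0.01 0.65 0.75]
 rotvec [ 0.003  0.003 -0.007]
```

Call:
step_arm(
  rows=[
    [0, -1.5, 0, 0, 0, 0],
    [0, 0, 0, 0, 0, 0],
    [0, 0, 0, 0, 0, 0],
    [0, 0, 0, 0, 0, 0],
    [0, 0, 0, 0, 0, 0],
    [0, 0, 0, 0, 0, 0],
  ],
  grip=3,
)

```text
t: 15.02
eef_pos: [510.5, 253.4, 70.2]
tcp_rot: [1.164, 1.562, 0.757]
ft_force: [-2.3, 1.5, 0.5]
opening: 0.161
```

```bash
python3 - <<'E'
from h import *
go([510.5,253,69],-0.41)
im=np.mean([env.read_camera("scene").astype(float) for _ in range(2)],0).astype(np.uint8)[:,:,::-1]
cv2.imwrite("pics/s9.png",cv2.resize(im[115:190,165:265],None,fx=8,fy=8,interpolation=cv2.INTER_CUBIC))
E
```

```text
t 15.025 pos [510.5 253.4  70.2] jawyaw -0.407 toolshift [ 1.2 -0.4  0.2] op 15.3 F [-2.3  1.5  0.5] q [0.34 0.63 1.85 0.01 0.65 0.75]
 rotvec [ 0.003  0.003 -0.008]
```

View pics/s9.png

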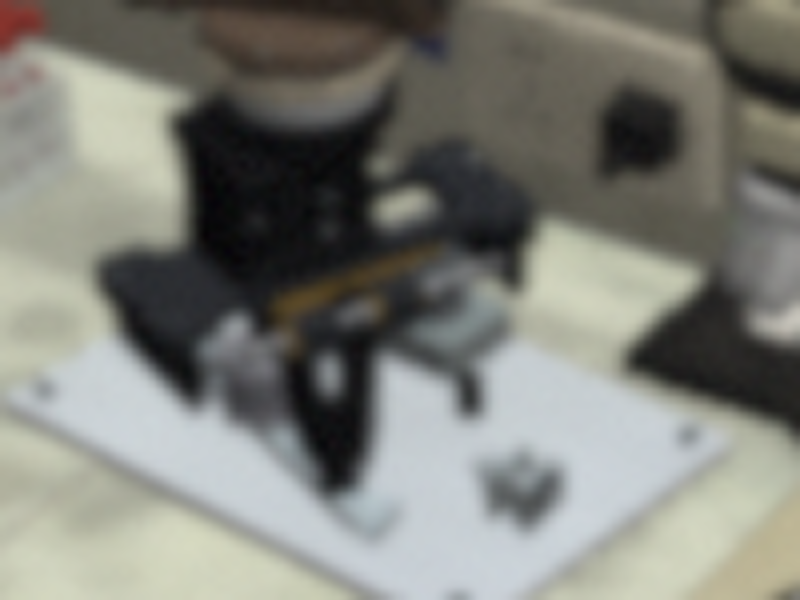

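Call:
step_arm(
  rows=[
    [0, 0.1, 4, -0.026, 0, 0],
    [0, 0.2, 7.5, -0.048, 0, 0],
    [0, 0.2, 7.5, -0.048, 0, 0],
    [0, 0.2, 7.5, -0.048, 0, 0],
    [0, 0.2, 7.5, -0.048, 0, 0],
    [0, 0.2, 7.5, -0.048, 0, 0],
  ],
)

```text
t: 15.88
eef_pos: [550.1, 242.4, 70.1]
tcp_rot: [1.477, 1.565, 1.35]
ft_force: [-12.5, 7.4, 5.4]
opening: 0.165
```

```bash
cat >> h.py <<'E'
def arm(piv=(572.4,395.2),phi=0.41):
    s=env.state();d=s['eef_pos'][:2]-np.array(piv);th=phi-np.arctan2(-d[0],-d[1])
    go([*(np.array(piv)-155*np.array([np.sin(phi-.56),np.cos(phi-.56)])),70],-phi+.56)
    print('theta',round(th,3),'r',round(np.hypot(*d),1))
E
python3 -c "
from h import *
arm()"
```

```text
t 15.875 pos [550.1 242.4  70.1] jawyaw -0.127 toolshift [ 0.2  5.3 45.2] op 15.7 F [-12.5   7.4   5.4] q [0.3  0.67 1.77 0.01 0.7  0.42]
 rotvec [-0.277  0.001 -0.006]
theta 0.265 r 154.4
```

Call:
step_arm(
  rows=[
    [0, 0.2, 7.5, -0.046, 0, 0],
    [0, 0.2, 7.5, -0.048, 0, 0],
    [0, 0.2, 7.5, -0.048, 0, 0],
    [0, 0.2, 7.5, -0.048, 0, 0],
    [0, 0.2, 7, -0.045, 0, 0],
  ],
)

```text
t: 16.5
eef_pos: [582.2, 241.7, 70.1]
tcp_rot: [2.752, 1.557, 2.872]
ft_force: [-5.8, 0.1, 4.4]
opening: 0.164
```

```bash
python3 -c "
from h import *
arm()"
```

```text
t 16.5 pos [582.2 241.7  70.1] jawyaw 0.121 toolshift [-0.1 -1.4 13.2] op 15.6 F [-5.8  0.1  4.4] q [0.29 0.7  1.68 0.01 0.77 0.16]
 rotvec [-0.029 -0.013 -0.005]
theta 0.474 r 153.8
```

Call:
step_arm(
  rows=[
    [0, 0, 5, -0.015, 0, 0],
    [0, 0, 5, -0.015, 0, 0],
    [0, 0, 4, 0, 0, 0],
  ],
)

```text
t: 16.88
eef_pos: [594.5, 243.0, 70.0]
tcp_rot: [2.865, 1.551, 3.021]
ft_force: [-21.0, -3.6, 7.3]
opening: 0.166
```

```bash
python3 -c "
from h import *
arm()"
```

```text
t 16.875 pos [594.5 243.   70. ] jawyaw 0.156 toolshift [-0.1 -1.2  0.9] op 15.8 F [-21.   -3.6   7.3] q [0.28 0.72 1.65 0.01 0.8  0.12]
 rotvec [ 0.006 -0.019 -0.005]
theta 0.554 r 153.8
```

Call:
step_arm(
  rows=[
    [0, 0, 0.5, 0, 0, 0],
    [0, 0, 0.5, 0, 0, 0],
    [0, 0, 0.5, 0, 0, 0],
    [0, 0, 0.5, 0, 0, 0],
  ],
)

```text
t: 17.38
eef_pos: [594.0, 242.9, 70.0]
tcp_rot: [2.94, 1.545, 3.101]
ft_force: [-7.4, 0.5, 3.3]
opening: 0.165
```

```bash
python3 - <<'E'
from h import *
arm()
im=np.mean([env.read_camera("scene").astype(float) for _ in range(4)],0).astype(np.uint8)[:,:,::-1]
cv2.imwrite("pics/s10.png",cv2.resize(im[115:190,165:265],None,fx=8,fy=8,interpolation=cv2.INTER_CUBIC))
im=np.mean([env.read_camera("top").astype(float) for _ in range(4)],0).astype(np.uint8)[:,:,::-1]
cv2.imwrite("pics/t10.png",im)
cv2.imwrite("pics/t10c.png",cv2.resize(im[125:200,145:245],None,fx=8,fy=8,interpolation=cv2.INTER_CUBIC))
arm()
E
```

```text
t 17.375 pos [594.  242.9  70. ] jawyaw 0.161 toolshift [ 0.  -1.2  1.4] op 15.7 F [-7.4  0.5  3.3] q [0.28 0.72 1.64 0.01 0.81 0.11]
 rotvec [ 0.011 -0.026 -0.005]
theta 0.551 r 153.9
t 17.775 pos [594.  242.9  70. ] jawyaw 0.161 toolshift [-0.  -1.2  1.4] op 15.3 F [-7.2  0.9  2.8] q [0.28 0.72 1.64 0.01 0.81 0.11]
 rotvec [ 0.011 -0.026 -0.005]
theta 0.551 r 153.8
```

View pics/s10.png

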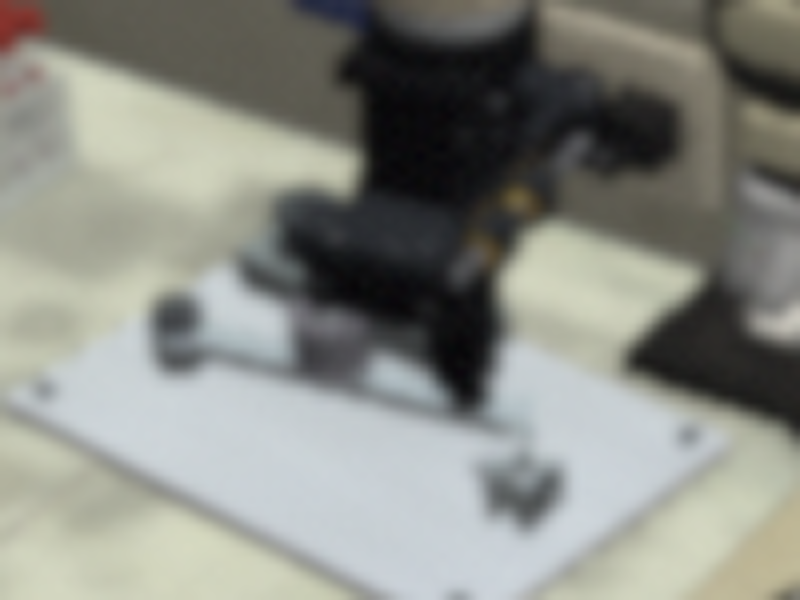

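View pics/t10c.png

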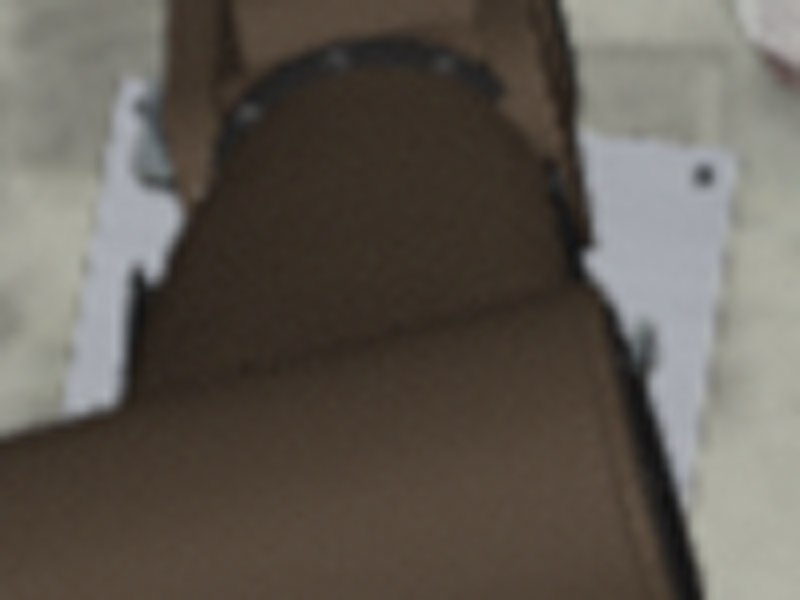

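```bash
python3 - <<'E'
from h import *
env.job_done(); arm()
E
```

```text
the job is handed in; nothing more can be done
the job is handed in; nothing more can be done
```

The idler wheel is on its pin and the tensioner arm is held back at about 0.55 rad, gripped by the post. I handed the job in at about 17.8 s of the 51 s allowed; no verdict is reported.

- **Wheel:** I gripped the grey wheel twice, about 90° apart, to centre it in the jaws, then carried it round the microscope and lowered it onto the pin. Contact came at the expected height (TCP 63.5 mm against 63.7 expected). After I let go, both pictures showed it flat on the arm with the pin in its bore.
- **Arm:** I gripped the post and swung the arm along its arc. Resistance peaked in the pawl zone and fell off past the click. It then rose to 21 N at about 0.554 rad, which I took as the stop.
- **Last check before handing in:** The arm read about 0.551 rad, steady over 0.4 s. The fingers were closed on the post at 15.3 mm, with about 7 N of spring load on them. The scene picture showed the wheel still on its pin, clear of the fingers.

**Not checked or in disagreement:**
- The robot hid the drive in the last top picture, so only the scene view confirms the end state.
- I inferred the pawl being home from the force drop; I did not see it.
- I did not measure the bystanders' positions; the only contacts I intended were with the wheel and the post.
- The two cameras disagreed by about 4 mm on the wheel's y position and by about 10 mm on the pin's tip. I worked from the joint fit of both views, and the forces on contact agreed with it.

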